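# Release the stub tube from the bench air point

### The arm

A 6-joint arm with a two-finger parallel gripper is mounted at the origin on the work surface. World frame = base frame: x ahead of the robot, y to its left, z up, the work surface at z = 0. Lengths are in m, angles in rad, forces in N, time in s.
With the tool pointing down it reaches from about 0.35 to 0.975 m from the base axis. Payload 4.9 kg.
Tool frame: the origin (TCP) lies at the very end of the fingers, on their centre line; the grasp point (between the pads) lies 19 mm behind it (grasp_offset is the distance from the TCP to the grasp point, in m); x points along the fingers, y is the direction in which the jaws open and shut, and the axes are right-handed (so a half turn about x gives the same grasp; the last joint's range is limited). The gripper opens to 85 mm and grips with 20 to 120 N. Pads are 22 mm wide; open, the fingers measure 114 mm over their backs; the gripper's body (76 mm by 85 mm) begins 54 mm behind the grasp point. The pads swing forward as they close: fully open they stand 13 mm farther back than shut.
Start: joints at [-1.457, 0.053, 1.613, -0, 1.476, -0.119], TCP at [0.144, -0.608, 0.231] pointing down, gripper open.
Joint ranges: [-3.01, 3.01], [-1.01, 2.22], [0.06, 2.58], [-1.02, 4.17], [0.09, 2.62], [-3.14, 3.14]. Speed limits (rad/s): [2.57, 2.57, 3.14, 3.14, 3.14, 3.14].

### API

Orientations are given as a rotation vector (axis times angle).
In Python, from station import get_obs, get_image, camera_model, finish_job, grasp_offset gives the robot as it stands.
- The arm moves only by the shell command python3 -m crank 'ROWS' [OPENING] [FORCE]. ROWS is JSON, a list that holds one entry, the list of rows, each a list of 4 numbers: the shift along the world's x, y, z in m, then the turn about the world's z in degrees. In form: [[[dx, dy, dz, turn], ...]]. A call has 1 to 5 rows; each row is the pose to reach, as a shift and turn from the pose commanded when the call began; what a row does not reach only later rows make up. A row lasts 1/12 s, in which the tool goes at most 41.7 mm and 7.16 degrees, less where a joint would pass 70% of its speed; a pose out of reach is approached as far as the arm can. A call with a gripper value outside its range is refused whole. OPENING is the opening, from 0 (shut) to 1 (fully open), set as the call begins (- or left out, the last holds). The fingers move at their own pace and stop on an object; FORCE is the grip in N (left out, the last holds). Time passes only in rows, so rows that repeat a pose let the fingers close. It gives the time, the measured TCP pose, the force and the opening at its end, in the units of the state.
- get_obs(): the state, without advancing time (a new reading comes with each control period).
- get_image(name): name is "side" or "top" or "wrist"; returns (picture, depth): 384x512x3 uint8, red, green, blue; 384x512 float32, m along the optical axis (not along the pixel's ray), 0 where there is no reading.
- camera_model(name): a dict with "fx", "fy", "cx", "cy" (pixels), "xyz" and "attitude" of the camera in the world. Camera axes: x right, y down, z forward; pixel columns grow to the right and rows downward; lengths in m; the calibration is good to about 2 mm. A picture is of the moment at which its call begins: read the wrist's pose just before it. camera_model takes no time and is no camera call; for the wrist camera it gives the pose at the moment of the call.
- finish_job(): hands the job in, once; it reports no verdict.
The state is a dict: "t": time; "q": joint angles; "dq": joint speeds; "effort": joint torques, N m; "tool_pos": TCP position; "tool_rot": TCP orientation; "contact_force": force on the tool from outside, world axes, zero at the start; "wrist_torque": the same for the moment, N m; "opening": finger opening in m.
Only numpy, scipy, OpenCV 4.12 (cv2) and the standard library are available. Lean on these libraries where they do the work, as an engineer would, in place of code of your own. Each camera call takes 0.05 s, during which the arm holds its last target.

### The job

Free the metal stub tube from the push-fit fitting on the bench's air block: slide the grey lock clip out sideways from under the collet ring and put it in the shallow tray, then press the collet ring down with the fingertips and, with it down, draw the tube up out of the fitting. Stand the tube in the round tin, grooved end down, without dropping it, and leave the other things on the bench where they are.

Things in the scene. Friction and masses are not known exactly. Their poses are not given: they have to be found in the camera images.
- fitting: the air block, fixed: aluminium, 133 x 76 x 72 tall, brass plugs on its sides. Origin at bench level on the axis of its push-fit fitting; z up. It spans x -95 to +38, y -38 to +38; flat top at z 72, on whose -x part (towards the robot, more or less) the clip's blade stands. The bore goes down to z 20
- collet_top (a point): fixed point on the fitting's axis, 96 above the bench: centre of the collet ring's top face when the ring is up. The ring is a black flange 64 diameter, 8 thick, with a 31 hole, on a 38 diameter neck; it hovers 16 above the block's top
- collet (a joint): how far the ring is down, m: 0 up, 0.014 at its stop. A spring returns it (4 N up, 10 N at the stop). At 0 hidden teeth lock the tube however hard it is pulled; beyond 0.007 they are clear. With the ring at its stop, close the fingers on the tube right above it: fingers, ring and tube may then rise together, for after 2 mm of rise the tube's groove is past the teeth and it stays free
- tube: loose aluminium stub tube, 28 diameter, 106 long, about 120 g, with a groove round it 7 to 17 above its foot. Origin at the centre of its foot, z along the tube to its plain end. Seated, its foot is 20 above the bench and its plain end 30 above the ring (44 with the ring pressed, whose top is then 62 above the foot). It is clear of the fitting after 80 of straight upward travel
- clip: loose grey plastic lock clip, about 60 g, on the block's top under the ring's flange, so that the ring cannot go down: a flat fork 12 thick, 59 wide, open to +x, with an upright blade to grip. Origin on the underside at the fork's centre (at first on the fitting's axis). Spans x -78 to +20; blade x -78 to -50, 14 thick across y, 50 tall. Slides out along its own -x; clear of the ring after 54
- tray: fixed shallow steel tray, 200 (x) x 150 (y) x 30 tall outside, walls and floor 4 thick. Origin under its centre
- tin: fixed round open dark tin, 50 tall, mouth 80 outside diameter, wall 3, narrowing to 58 inside at its floor, floor 4 thick. Origin under its centre
- rasp: a loose rasp with a round handle, 220 long, lying near the robot
- brush: a loose brush lying behind the work area
- jar: a loose glass jar with a lid, 70 diameter x 85 tall, standing; origin under its centre
- cast: a loose plaster block 90 x 130 x 56 beyond the air block; origin under its centre
- mallet: a loose wooden mallet lying far left, head 64 thick
- spatula: a loose spatula lying far right
- bottle: a loose white bottle, 72 diameter x 150 tall, standing far right; origin under its centre

How it is judged:
By the outcome, as a careful person would: the job done as asked, in the order asked, and still so for the second after the job is handed in, with the robot touching nothing.
It also fails if it takes over 58 s, if anything falls off the work surface, if the arm or the gripper's body presses on something with over 40 N, if the wrist force passes 120 N, or if a joint passes its speed limit or range.

## Working session

There is one attempt and no reset: what is moved stays moved. The work goes in short steps, Python scripts to look and compute and a shell command to move; the robot and the scene stay as the last step left them, time stands still between calls to the robot, and variables do not carry over. Pictures are saved under pics/ and viewed, and the job is handed in when it is done.

```bash
ls; mkdir -p pics; python3 - <<'E'
from station import *
import cv2
o=get_obs(); print(o)
for n in ("side","top","wrist"):
    print(n,camera_model(n))
    p,d=get_image(n); cv2.imwrite(f"pics/{n}0.png",cv2.cvtColor(p,cv2.COLOR_RGB2BGR))
    import numpy as np; np.savez(f"pics/{n}0.npz",p=p,d=d)
print(grasp_offset() if callable(grasp_offset) else grasp_offset)
E
```

```text
pics
{'t': 0.0, 'q': array([-1.45702025e+00,  5.33957907e-02,  1.61433627e+00, -3.29582507e-05,
        1.47598644e+00, -1.19017805e-01]), 'dq': array([ 0.00027415,  0.00157142, -0.00081153,  0.00057652, -0.00055834,
        0.00239704]), 'effort': array([ 2.30477781e-03, -3.93685877e+01, -3.70173490e+01,  1.32105820e-04,
        7.12530789e-03,  7.72292651e-06]), 'tool_pos': array([ 0.14409313, -0.60750636,  0.23001363]), 'tool_rot': array([ 2.09891907,  0.24767011, -2.09897663]), 'contact_force': array([0.3462083 , 0.59957507, 0.10990091]), 'wrist_torque': array([0.03866297, 0.00669537, 0.04145819]), 'opening': 0.0855551558044998}
side {'fx': 409.2433947764106, 'fy': 409.2433947764106, 'cx': 252.62162005960283, 'cy': 187.30194017282173, 'xyz': array([0.24084037, 1.12357147, 0.73685141]), 'attitude': array([-0.39944123,  2.56719435, -1.51307202])}
top {'fx': 472.9064190644683, 'fy': 472.9064190644683, 'cx': 257.49821136759766, 'cy': 194.00528842760113, 'xyz': array([0.4100213 , 0.00279838, 1.79831633]), 'attitude': array([-2.15112262,  2.2064539 , -0.08857227])}
wrist {'fx': 345.25868930544607, 'fy': 345.25868930544607, 'cx': 256.364324852407, 'cy': 177.58251295696178, 'xyz': array([ 0.2136194 , -0.59111626,  0.37313588]), 'attitude': array([ 2.27795918, -1.80172289, -0.26308726])}
0.0187
```

View pics/top0.png

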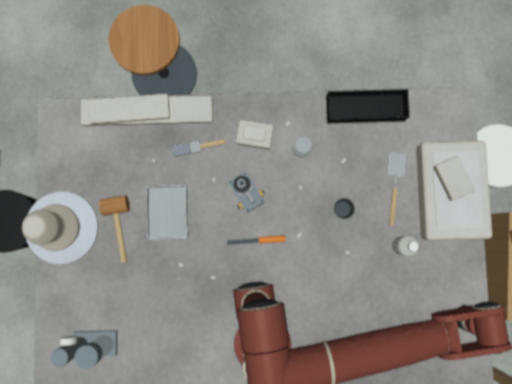

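View pics/side0.png

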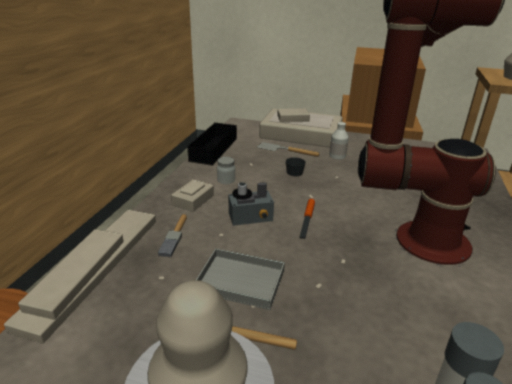

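View pics/wrist0.png

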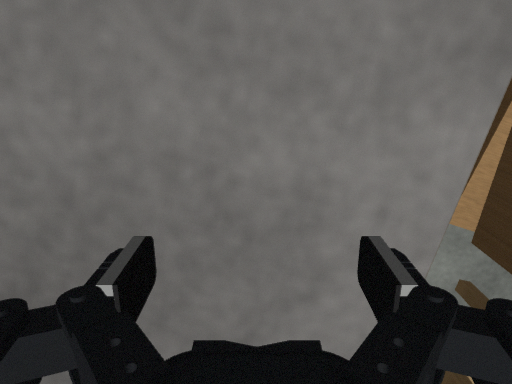

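The top view shows the block around (248,192) with its ring at (241,184), the tray at (168,212), the tin at (344,208), and the rasp at (257,240) on the robot side. Next I'll enlarge and measure.

```bash
cat > h.py <<'E'
import numpy as np, cv2
from scipy.spatial.transform import Rotation as R
from station import *
def ray(cm,u,v):
    d=np.array([(u-cm['cx'])/cm['fx'],(v-cm['cy'])/cm['fy'],1.]); return R.from_rotvec(cm['attitude']).apply(d)
def onz(cm,u,v,z):
    r=ray(cm,u,v); return cm['xyz']+r*(z-cm['xyz'][2])/r[2]
def proj(cm,P):
    p=R.from_rotvec(cm['attitude']).inv().apply(np.atleast_2d(P)-cm['xyz']); return np.c_[p[:,0]/p[:,2]*cm['fx']+cm['cx'],p[:,1]/p[:,2]*cm['fy']+cm['cy']]
def cloud(cm,d):
    v,u=np.mgrid[:d.shape[0],:d.shape[1]]
    c=np.stack([(u-cm['cx'])/cm['fx']*d,(v-cm['cy'])/cm['fy']*d,d],-1)
    return (R.from_rotvec(cm['attitude']).apply(c.reshape(-1,3))+cm['xyz']).reshape(*d.shape,3)
def save(name,p,box=None,s=1):
    if box: p=p[box[1]:box[3],box[0]:box[2]]
    cv2.imwrite(name,cv2.cvtColor(cv2.resize(p,None,fx=s,fy=s,interpolation=cv2.INTER_CUBIC),cv2.COLOR_RGB2BGR))
E
python3 - <<'E'
from h import *
f=np.load('pics/top0.npz'); save('pics/topz.png',f['p'],(140,140,380,260),3.3)
g=np.load('pics/side0.npz'); save('pics/sidez.png',g['p'],(190,140,320,320),3.3)
cm=camera_model('top'); 
for n,(u,v,z) in dict(ring=(241,184,.12),tray=(168,212,.0),tin=(344,208,.05)).items(): print(n,onz(cm,u,v,z))
c=cloud(cm,f['d']); print(c[184,241],c[212,168],c[208,344],c[180:190,236:246,2].max())
E
```

```text
ring [0.58561744 0.06058396 0.12      ]
tray [0.49819717 0.34482087 0.        ]
tin [ 0.49400566 -0.31591525  0.05      ]
[0.58399275 0.06004931 0.13552849] [0.49800586 0.34407881 0.00390167] [ 0.496437   -0.32514197 -0.00061354] 0.13552849291829894
```

View pics/topz.png

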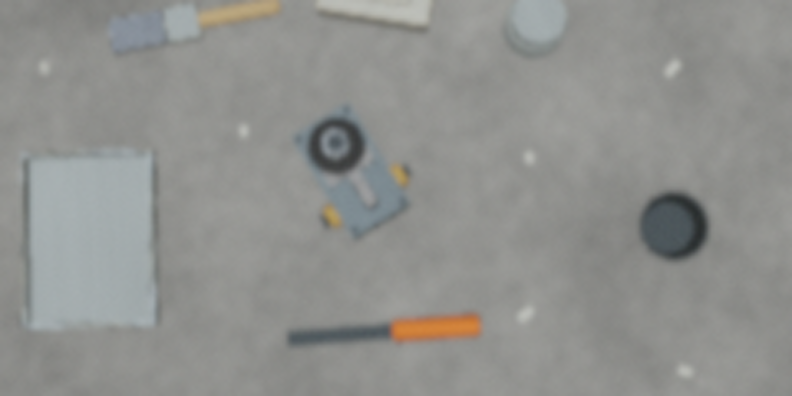

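View pics/sidez.png

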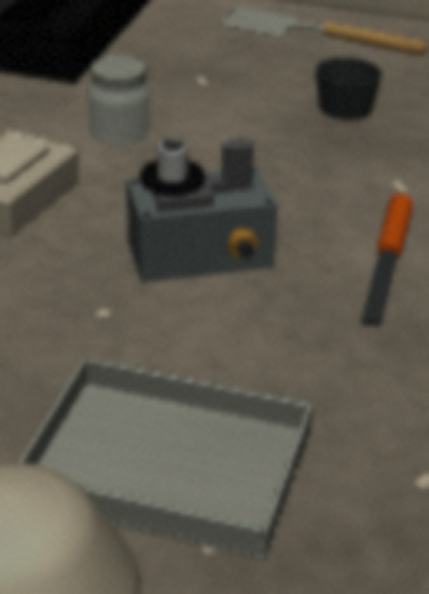

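```bash
python3 - <<'E'
from h import *
f=np.load('pics/top0.npz'); cm=camera_model('top'); c=cloud(cm,f['d']); p=f['p'].astype(int)
o=get_obs(); M=R.from_rotvec(o['tool_rot']).as_matrix(); print(M.round(3))
cw=camera_model('wrist'); W=R.from_rotvec(cw['attitude']).as_matrix(); print('wristcam in tool',M.T@(cw['xyz']-o['tool_pos']),(M.T@W).round(3))
# block top
z=c[...,2]; roi=np.zeros(z.shape,bool); roi[160:220,222:275]=1
m=roi&(abs(z-.072)<.008); q=c[m][:,:2]
print(m.sum(), cv2.minAreaRect((q*1000).astype(np.float32)))
br=p.sum(2); m2=roi&(br<150)&(z>.05); ring=m2; v,u=np.nonzero(ring); print('dark',len(u),u.mean(),v.mean(),onz(cm,(u.min()+u.max())/2,(v.min()+v.max())/2,.096))
for zz in (.12,): 
    m3=roi&(z>.115); v,u=np.nonzero(m3); print([(a,b,round(z[b,a],3)) for a,b in zip(u,v)])
# tin
m=np.zeros(z.shape,bool); m[190:225,325:362]=1; m&=(br<190); v,u=np.nonzero(m); ((x,y),r)=cv2.minEnclosingCircle(np.c_[u,v].astype(np.float32)); print('tin',x,y,r,onz(cm,x,y,.05),onz(cm,x,y,.03))
# tray rim
m=np.zeros(z.shape,bool); m[175:250,140:195]=1; m&=(z>.018)&(z<.045); q=c[m][:,:2]; print('tray',m.sum(),cv2.minAreaRect((q*1000).astype(np.float32)))
E
```

```text
[[-0.     0.231 -0.973]
 [ 0.002 -0.973 -0.231]
 [-1.    -0.002 -0.   ]]
wristcam in tool [-0.14292432 -0.00025423 -0.07145852] [[-0.001 -0.285  0.959]
 [ 1.    -0.001  0.001]
 [ 0.001  0.959  0.285]]
395 ((562.780517578125, 45.384132385253906), (133.05825805664062, 76.011962890625), 30.226743698120117)<stdin>:9: RuntimeWarning: Mean of empty slice.
  ret = ret.dtype.type(ret / rcount)
Traceback (most recent call last):
ValueError: zero-size array to reduction operation minimum which has no identity
```

```bash
python3 - <<'E'
from h import *
f=np.load('pics/top0.npz'); cm=camera_model('top'); c=cloud(cm,f['d']); p=f['p'].astype(int); br=p.sum(2); z=c[...,2]
roi=np.zeros(z.shape,bool); roi[165:215,225:270]=1
m=roi&(abs(z-.096)<.006); q=(c[m][:,:2]*1000).astype(np.float32); print('ring',m.sum(),cv2.minEnclosingCircle(q),q.mean(0))
m=roi&(z>.112); q=(c[m]*1000); print(q.round(0))
print('ring br',br[178:192,234:250])
m=np.zeros(z.shape,bool); m[190:225,325:362]=1; m&=(br<200); v,u=np.nonzero(m); ((x,y),r)=cv2.minEnclosingCircle(np.c_[u,v].astype(np.float32)); print('tin',x,y,r,onz(cm,x,y,.05))
m=np.zeros(z.shape,bool); m[190:225,325:362]=1; m&=(z>.042)&(z<.06); q=(c[m][:,:2]*1000).astype(np.float32); print('tin d',m.sum(),cv2.minEnclosingCircle(q) if m.sum() else 0)
m=np.zeros(z.shape,bool); m[175:250,140:195]=1; m&=(z>.018)&(z<.045); q=c[m][:,:2]; print('tray',m.sum(),cv2.minAreaRect((q*1000).astype(np.float32)))
E
```

```text
ring 170 ((567.3573608398438, 47.05757141113281), 54.477874755859375) [585.634    59.09258]
[[ 600.   64.  123.]
 [ 600.   60.  119.]
 [ 600.   57.  123.]
 [ 598.   53.  132.]
 [ 596.   67.  123.]
 [ 596.   64.  128.]
 [ 596.   60.  124.]
 [ 595.   56.  129.]
 [ 596.   53.  122.]
 [ 596.   49.  125.]
 [ 592.   71.  128.]
 [ 593.   67.  123.]
 [ 592.   64.  132.]
 [ 593.   60.  120.]
 [ 592.   57.  126.]
 [ 591.   53.  132.]
 [ 592.   49.  129.]
 [ 589.   71.  123.]
 [ 589.   67.  127.]
 [ 588.   64.  131.]
 [ 588.   60.  129.]
 [ 588.   57.  130.]
 [ 588.   53.  125.]
 [ 588.   50.  127.]
 [ 588.   46.  131.]
 [ 586.   71.  121.]
 [ 586.   68.  120.]
 [ 584.   64.  134.]
 [ 584.   60.  136.]
 [ 585.   57.  124.]
 [ 585.   53.  128.]
 [ 585.   50.  126.]
 [ 586.   46.  114.]
 [ 582.   71.  126.]
 [ 581.   67.  128.]
 [ 582.   64.  124.]
 [ 581.   60.  127.]
 [ 581.   57.  129.]
 [ 582.   54.  120.]
 [ 581.   50.  128.]
 [ 410.    3. 1798.]
 [ 578.   68.  127.]
 [ 578.   64.  127.]
 [ 579.   61.  119.]
 [ 578.   57.  128.]
 [ 577.   53.  131.]
 [ 577.   50.  130.]
 [ 575.   64.  121.]

[... 1348 characters left out ...]
354 361 373 368 303 222 187 188 223]
 [235 192 193 245 339 400 391 385 384 359 325 260 199 187 191 249]
 [259 201 185 204 256 318 339 357 350 300 260 215 187 187 215 297]
 [298 233 199 191 202 229 256 280 269 230 200 195 187 204 261 350]
 [343 286 229 204 191 198 202 210 208 192 189 197 203 246 320 390]
 [385 340 283 242 213 200 196 198 198 191 207 216 247 312 376 407]
 [415 387 353 312 278 255 241 227 223 229 251 287 333 390 421 412]]
tin 344.25 207.875 9.15587043762207 [ 0.49444468 -0.31685807  0.05      ]
tin d 79 ((492.06622314453125, -315.65911865234375), 39.769744873046875)
tray 256 ((495.9660339355469, 346.01678466796875), (200.06350708007812, 152.39012145996094), 0.21055513620376587)
```

```bash
R='x'; python3 -m crank '[[[0.021,0.034,0.004,1.5],[0.042,0.068,0.008,3],[0.063,0.102,0.012,4.5],[0.084,0.136,0.016,6],[0.105,0.17,0.02,7.5]]]' 1 40
python3 -m crank '[[[0.021,0.034,0.004,1.5],[0.042,0.068,0.008,3],[0.063,0.102,0.012,4.5],[0.084,0.136,0.016,6],[0.105,0.17,0.02,7.5]]]'
python3 -m crank '[[[0.021,0.034,0.0,0.5],[0.042,0.068,0.0,1],[0.063,0.102,0.0,1.5],[0.084,0.136,0.0,1.8],[0.105,0.17,0.0,1.8]]]'
python3 -m crank '[[[0.018,0.03,0.0,0],[0.036,0.06,0,0],[0.054,0.09,0,0],[0.073,0.125,0,0],[0.073,0.125,0,0]]]'
```

```text
t: 0.57
tool_pos: [0.2497, -0.4363, 0.2509]
tool_rot: [2.023, 0.373, -2.023]
contact_force: [1.5, 0.2, 0.6]
opening: 0.0854
t: 0.98
tool_pos: [0.3546, -0.2662, 0.2713]
tool_rot: [1.944, 0.491, -1.944]
contact_force: [0.0, -0.8, -0.4]
opening: 0.085
t: 1.4
tool_pos: [0.4597, -0.0961, 0.2712]
tool_rot: [1.925, 0.518, -1.925]
contact_force: [0.5, -0.6, 0.2]
opening: 0.0854
t: 1.82
tool_pos: [0.5336, 0.032, 0.2706]
tool_rot: [1.923, 0.527, -1.922]
contact_force: [-1.3, -0.3, -0.1]
opening: 0.0855
```

```bash
python3 - <<'E'
from h import *
o=get_obs(); cm=camera_model('wrist'); p,d=get_image('wrist'); np.savez('pics/w1.npz',p=p,d=d); save('pics/w1.png',p)
M=R.from_rotvec(o['tool_rot']).as_matrix(); print(o['tool_pos'],M[:,1],np.degrees(np.arctan2(M[1,1],M[0,1])))
c=cloud(cm,d); z=c[...,2]; q=c[(abs(z-.072)<.004)&(d>0)]; print('top',len(q),cv2.minAreaRect((q[:,:2]*1000).astype(np.float32)))
for a,b,n in((.118,.125,'blade'),(.091,.0985,'ring'),(.1235,.13,'tube'),(.081,.087,'fork')):
    m=((z>a)&(z<b)&(d>0)&(np.hypot(c[...,0]-.56,c[...,1]-.045)<.11)).astype(np.uint8); 
    nn,l,s,ce=cv2.connectedComponentsWithStats(m)
    for i in range(1,nn):
        if s[i,4]>60:
            q=(c[l==i][:,:2]*1000).astype(np.float32); print(n,s[i,4],'bbox',s[i,:4],cv2.minAreaRect(q),cv2.minEnclosingCircle(q))
E
```

```text
[0.53359479 0.0319746  0.27056551] [ 0.50736358 -0.86172849 -0.00249195] -59.51151687390642
top 5362 ((615.1288452148438, -43.02580261230469), (133.21258544921875, 279.84271240234375), 30.121816635131836)
blade 487 bbox [254 148  16  31] ((533.798583984375, 27.745370864868164), (27.024473190307617, 13.251187324523926), 30.647037506103516) ((533.8263549804688, 27.674684524536133), 14.41421127319336)
ring 3081 bbox [227  49  71  74] ((589.0752563476562, 59.57404327392578), (62.65472412109375, 62.74552917480469), 76.30921173095703) ((588.935791015625, 59.51551055908203), 31.83024024963379)
tube 928 bbox [246  71  34  35] ((588.6605834960938, 59.428016662597656), (26.73904037475586, 26.85865020751953), 30.266460418701172) ((588.793212890625, 59.3851432800293), 13.94383716583252)
fork 672 bbox [231 104  63  38] ((560.2267456054688, 42.53166961669922), (34.79057693481445, 58.72312545776367), 30.592247009277344) ((567.5453491210938, 46.99104690551758), 30.445741653442383)
```

View pics/w1.png

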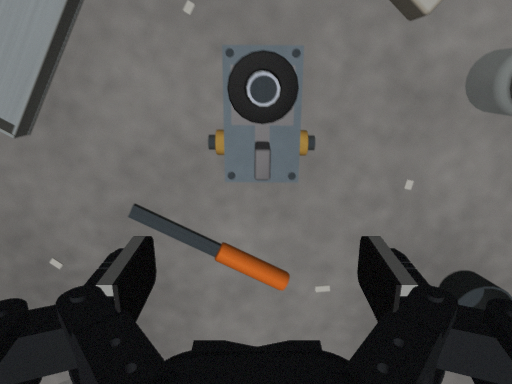

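The wrist view agrees with the top view: ring and tube around (262,88), blade at (262,160), and the rasp well clear. The block's yaw is about 30.2°. I'll go down onto the blade.

```bash
python3 -m crank '[[[0,-0.004,-0.03,0],[0,-0.004,-0.06,0],[0,-0.004,-0.09,0],[0,-0.004,-0.12,0],[0,-0.004,-0.12,0]]]' 0.5 40; python3 -m crank '[[[0,0,0,0],[0,0,0,0]]]'
```

```text
t: 2.28
tool_pos: [0.5271, 0.0224, 0.1438]
tool_rot: [1.915, 0.522, -1.94]
contact_force: [-1.7, 0.1, -1.5]
opening: 0.0428
t: 2.45
tool_pos: [0.533, 0.0223, 0.1531]
tool_rot: [1.927, 0.517, -1.923]
contact_force: [0.9, 1.4, 0.2]
opening: 0.0428
```

```bash
python3 -m crank '[[[0.001,0.004,-0.02,-0.3],[0.001,0.004,-0.03,-0.3],[0.001,0.004,-0.03,-0.3]]]'; python3 -m crank '[[[0,0,0,0],[0,0,0,0]]]'; python3 -c "
from h import *
for i in range(3): print(get_obs()['tool_pos'])
p,d=get_image('wrist'); save('pics/w2.png',p); print(get_obs()['tool_pos'])"
```

```text
t: 2.7
tool_pos: [0.5326, 0.0268, 0.1208]
tool_rot: [1.927, 0.514, -1.93]
contact_force: [0.1, -0.0, -0.1]
opening: 0.0426
t: 2.87
tool_pos: [0.534, 0.0267, 0.1228]
tool_rot: [1.93, 0.513, -1.926]
contact_force: [0.8, -0.1, 0.5]
opening: 0.0428
[0.5339747  0.0266761  0.12277304]
[0.5339747  0.0266761  0.12277304]
[0.5339747  0.0266761  0.12277304]
[0.53402368 0.02671029 0.12277911]
```

View pics/w2.png

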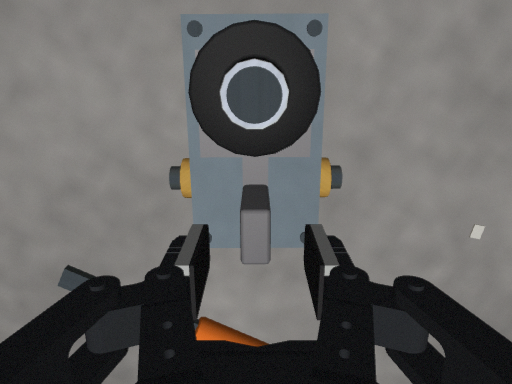

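```bash
python3 -m crank '[[[0,0.001,-0.016,0],[0,0.001,-0.033,0],[0,0.001,-0.033,0],[0,0.001,-0.033,0]]]'; python3 -m crank '[[[0,0,0,0],[0,0,0,0],[0,0,0,0],[0,0,0,0],[0,0,0,0]]]' 0 50;  python3 -m crank '[[[0,0,0,0],[0,0,0,0]]]'
```

```text
t: 3.25
tool_pos: [0.5328, 0.0279, 0.0882]
tool_rot: [1.928, 0.514, -1.93]
contact_force: [0.5, -1.1, 0.1]
opening: 0.0426
t: 3.67
tool_pos: [0.5343, 0.0277, 0.09]
tool_rot: [1.931, 0.513, -1.926]
contact_force: [-0.0, -0.2, 4.9]
opening: 0.013
t: 3.83
tool_pos: [0.5343, 0.0277, 0.0899]
tool_rot: [1.931, 0.513, -1.926]
contact_force: [0.3, -0.8, 5.0]
opening: 0.0135
```

```bash
python3 -m crank '[[[0,0,0.001,0],[-0.0086,-0.005,0.001,0],[-0.0173,-0.0101,0.001,0],[-0.0259,-0.0151,0.001,0],[-0.0346,-0.0201,0.001,0]]]'; python3 -m crank '[[[-0.0086,-0.005,0,0],[-0.0173,-0.0101,0,0],[-0.0259,-0.0151,0,0],[-0.0302,-0.0176,0,0],[-0.0302,-0.0176,0,0]]]'; python3 -c "
from h import *
p,d=get_image('wrist'); save('pics/w3.png',p); print(get_obs()['tool_pos'])"
```

```text
t: 4.25
tool_pos: [0.4983, 0.0073, 0.0899]
tool_rot: [1.931, 0.513, -1.927]
contact_force: [2.8, 2.0, 3.8]
opening: 0.0133
t: 4.67
tool_pos: [0.4673, -0.0107, 0.0898]
tool_rot: [1.929, 0.513, -1.929]
contact_force: [-2.4, 0.1, 7.6]
opening: 0.013
[ 0.46725748 -0.01066101  0.08979447]
```

View pics/w3.png

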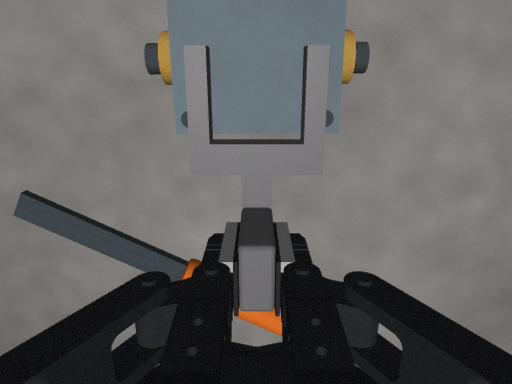

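The clip is out: its fork tips are at (197,48) and (316,48), clear of the ring. Now I'll lift it and carry it to the tray.

```bash
python3 -m crank '[[[0,0,0.02,0],[0,0,0.045,0],[0,0,0.07,0],[0,0.01,0.09,0],[0,0.035,0.09,0]]]' 0 60; python3 -m crank '[[[0,0.033,0,0],[0,0.066,0,0],[0,0.1,0,0],[0,0.134,0,0],[0,0.167,0,0]]]';  python3 -m crank '[[[0,0.033,0,0],[0,0.066,0,0],[0,0.1,0,0],[0,0.13,0,0],[-0.001,0.137,0,0]]]'; python3 -m crank '[[[0,0,-0.02,0],[0,0,-0.05,0],[0,0,-0.08,0],[0,0,-0.11,0],[0,0,-0.13,0]]]'; python3 -m crank '[[[0,0,0,0],[0,0,0,0]]]'; python3 -c "
from h import *
p,d=get_image('wrist'); save('pics/w4.png',p)
p,d=get_image('side'); save('pics/s4.png',p,(150,100,350,320),2.5); print(get_obs()['tool_pos'])"
```

```text
t: 5.13
tool_pos: [0.469, 0.023, 0.1827]
tool_rot: [1.932, 0.507, -1.927]
contact_force: [0.5, 0.0, 0.7]
opening: 0.0132
t: 5.55
tool_pos: [0.466, 0.1924, 0.1771]
tool_rot: [1.923, 0.512, -1.934]
contact_force: [1.0, -0.2, -1.4]
opening: 0.0136
t: 5.97
tool_pos: [0.4653, 0.3309, 0.1771]
tool_rot: [1.921, 0.516, -1.931]
contact_force: [-0.8, -0.6, -0.2]
opening: 0.0131
t: 6.38
tool_pos: [0.464, 0.326, 0.0444]
tool_rot: [1.919, 0.51, -1.936]
contact_force: [-0.3, -0.4, -0.3]
opening: 0.013
t: 6.55
tool_pos: [0.4653, 0.327, 0.047]
tool_rot: [1.922, 0.511, -1.934]
contact_force: [0.4, -0.0, -0.2]
opening: 0.013
[0.46800992 0.32883105 0.05057103]
```

View pics/w4.png

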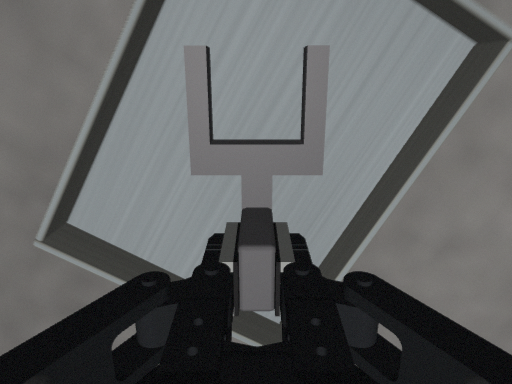

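View pics/s4.png

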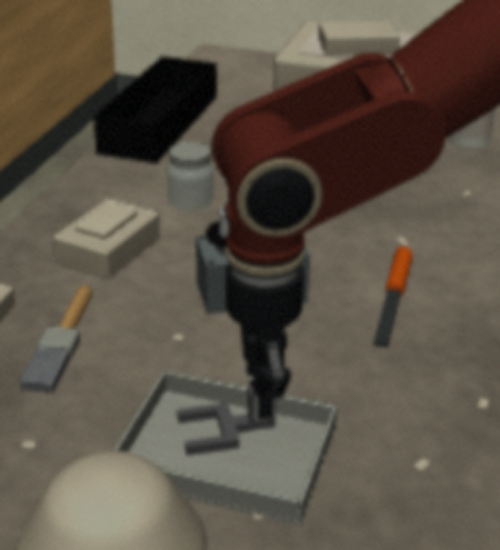

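```bash
python3 -m crank '[[[0,0,-0.012,0],[0,0,-0.022,0],[0,0,-0.026,0],[0,0,-0.026,0],[0,0,-0.026,0]]]'; python3 -m crank '[[[0,0,0,0],[0,0,0,0]]]'
```

```text
t: 7.07
tool_pos: [0.4672, 0.3291, 0.023]
tool_rot: [1.928, 0.514, -1.929]
contact_force: [0.1, -0.2, -0.2]
opening: 0.0134
t: 7.23
tool_pos: [0.4674, 0.3292, 0.0233]
tool_rot: [1.929, 0.514, -1.929]
contact_force: [-0.0, 1.6, -0.4]
opening: 0.0131
```

```bash
python3 -m crank '[[[0,0,-0.001,0],[0,0,-0.002,0],[0,0,-0.002,0],[0,0,-0.002,0]]]'
```

```text
t: 7.57
tool_pos: [0.4676, 0.3293, 0.022]
tool_rot: [1.929, 0.514, -1.928]
contact_force: [-2.4, -1.6, 6.4]
opening: 0.0131
```

Contact with the tray floor. I'll release the clip and rise straight up.

```bash
python3 -m crank '[[[0,0,0,0],[0,0,0,0],[0,0,0,0],[0,0,0,0]]]' 0.5 40; python3 -m crank '[[[0,0,0.02,0],[0,0,0.05,0],[0,0,0.09,0],[0,0,0.13,0],[0,0,0.17,0]]]'; python3 -c "
from h import *
p,d=get_image('wrist'); save('pics/w5.png',p); print(get_obs()['tool_pos'],get_obs()['opening'])"
```

```text
t: 7.9
tool_pos: [0.4672, 0.3291, 0.0209]
tool_rot: [1.928, 0.514, -1.929]
contact_force: [-0.0, -0.9, 0.9]
opening: 0.0429
t: 8.32
tool_pos: [0.4669, 0.3289, 0.1925]
tool_rot: [1.928, 0.514, -1.929]
contact_force: [1.7, 0.1, 1.0]
opening: 0.0431
[0.47127779 0.33133778 0.20325684] 0.04266602326611269
```

View pics/w5.png

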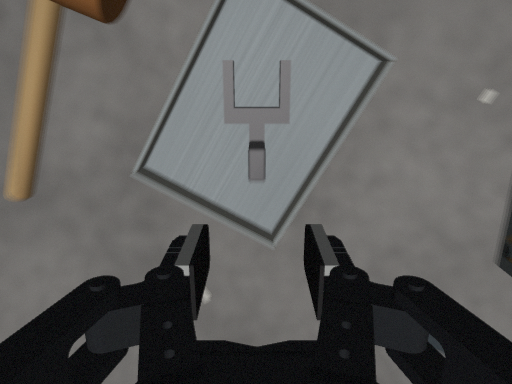

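The clip is flat and fully inside the tray, at (257,120). Now to the fitting axis.

```bash
python3 -m crank '[[[0.015,-0.034,0.005,0],[0.03,-0.068,0.01,0],[0.046,-0.101,0.01,0],[0.061,-0.135,0.01,0],[0.076,-0.168,0.01,0]]]' 0.43 40; python3 -m crank '[[[0.015,-0.034,0,0],[0.03,-0.067,0,0],[0.04,-0.09,0,0],[0.0455,-0.1015,0,0],[0.0455,-0.1015,0,0]]]'; python3 -m crank '[[[0,0,0,0],[0,0,0,0],[0,0,0,0],[0,0,0,0]]]'; python3 - <<'E'
from h import *
o=get_obs(); cm=camera_model('wrist'); p,d=get_image('wrist'); save('pics/w6.png',p); print(o['tool_pos'],o['opening'])
c=cloud(cm,d); z=c[...,2]
for a,b,n in((.091,.0985,'ring'),(.1235,.13,'tube')):
    m=((z>a)&(z<b)&(d>0)&(np.hypot(c[...,0]-.588,c[...,1]-.059)<.05)).astype(np.uint8); 
    nn,l,s,ce=cv2.connectedComponentsWithStats(m)
    for i in range(1,nn):
        if s[i,4]>60:
            q=(c[l==i][:,:2]*1000).astype(np.float32); print(n,s[i,4],'bbox',s[i,:4],cv2.minAreaRect(q),cv2.minEnclosingCircle(q))
E
```

```text
t: 8.78
tool_pos: [0.5439, 0.1596, 0.2012]
tool_rot: [1.929, 0.514, -1.928]
contact_force: [0.5, -0.7, -1.4]
opening: 0.0368
t: 9.2
tool_pos: [0.5896, 0.0577, 0.2008]
tool_rot: [1.93, 0.511, -1.931]
contact_force: [0.0, -0.2, -0.5]
opening: 0.0367
t: 9.53
tool_pos: [0.5885, 0.0611, 0.2013]
tool_rot: [1.928, 0.516, -1.927]
contact_force: [0.5, 0.0, 0.1]
opening: 0.0367
[0.58846022 0.06110326 0.20132753] 0.03665660770056195
ring 3716 bbox [217 132  85  83] ((589.1483764648438, 59.837459564208984), (62.72008514404297, 62.722042083740234), 2.6904118061065674) ((588.9072265625, 59.76250457763672), 31.92506980895996)
tube 1274 bbox [239 167  41  40] ((589.1377563476562, 60.001983642578125), (27.52029800415039, 26.77472686767578), 29.912235260009766) ((589.0721435546875, 59.88469696044922), 13.875876426696777)
```

View pics/w6.png

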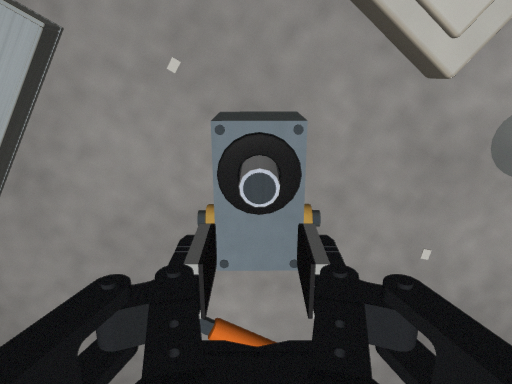

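```bash
python3 -m crank '[[[0.0005,-0.0012,-0.025,0],[0.0005,-0.0012,-0.05,0],[0.0005,-0.0012,-0.066,0],[0.0005,-0.0012,-0.066,0],[0.0005,-0.0012,-0.066,0]]]'; python3 -m crank '[[[0,0,0,0],[0,0,0,0]]]'; python3 - <<'E'
from h import *
p,d=get_image('wrist'); save('pics/w7.png',p); print(get_obs()['tool_pos'])
E
```

```text
t: 10.0
tool_pos: [0.5885, 0.059, 0.1344]
tool_rot: [1.926, 0.515, -1.931]
contact_force: [-0.6, -0.4, -0.4]
opening: 0.0364
t: 10.17
tool_pos: [0.5906, 0.0587, 0.1375]
tool_rot: [1.931, 0.513, -1.925]
contact_force: [-0.2, -1.4, -0.7]
opening: 0.0369
[0.59057178 0.05861717 0.1374135 ]
```

View pics/w7.png

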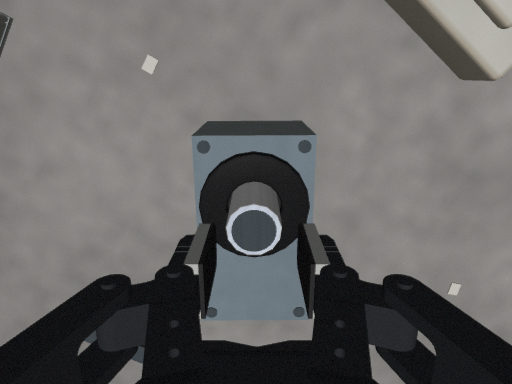

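Tube centre sits at (253,230), pads' midpoint at about column 257, so I'll correct by roughly 2 mm and go down.

```bash
python3 -m crank '[[[-0.0014,0.0012,0,0],[-0.0014,0.0012,-0.01,0],[-0.0014,0.0012,-0.02,0],[-0.0014,0.0012,-0.03,0],[-0.0014,0.0012,-0.03,0]]]'; python3 -m crank '[[[0,0,0,0],[0,0,0,0],[0,0,0,0]]]'; python3 - <<'E'
from h import *
p,d=get_image('wrist'); save('pics/w8.png',p); print(get_obs()['tool_pos'])
E
```

```text
t: 10.63
tool_pos: [0.5856, 0.0597, 0.1014]
tool_rot: [1.923, 0.516, -1.935]
contact_force: [-0.2, -0.3, 0.2]
opening: 0.0366
t: 10.88
tool_pos: [0.5883, 0.0596, 0.1056]
tool_rot: [1.929, 0.514, -1.928]
contact_force: [0.0, -0.4, 0.6]
opening: 0.0366
[0.58842551 0.05965386 0.10584932]
```

View pics/w8.png

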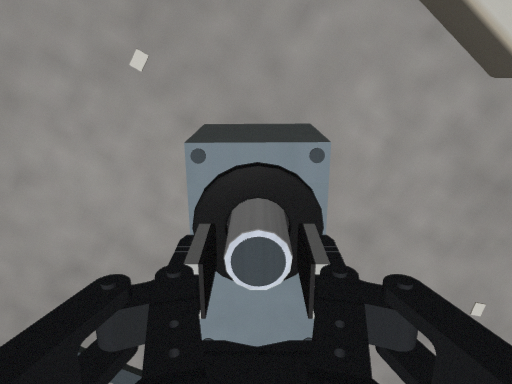

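```bash
python3 -m crank '[[[0,0,-0.004,0],[0,0,-0.008,0],[0,0,-0.012,0],[0,0,-0.012,0],[0,0,-0.012,0]]]'; python3 -m crank '[[[0,0,-0.004,0],[0,0,-0.007,0],[0,0,-0.007,0],[0,0,-0.007,0]]]';  python3 -m crank '[[[0,0,-0.002,0],[0,0,-0.002,0],[0,0,-0.002,0]]]'
```

```text
t: 11.35
tool_pos: [0.5882, 0.0597, 0.0939]
tool_rot: [1.929, 0.514, -1.928]
contact_force: [-1.5, -0.5, 4.4]
opening: 0.0367
t: 11.68
tool_pos: [0.5884, 0.0597, 0.0876]
tool_rot: [1.929, 0.514, -1.928]
contact_force: [-2.3, -0.8, 7.0]
opening: 0.0366
t: 11.93
tool_pos: [0.5884, 0.0597, 0.0858]
tool_rot: [1.929, 0.514, -1.928]
contact_force: [-3.1, -1.2, 8.6]
opening: 0.0371
```

```bash
python3 -m crank '[[[0,0,-0.002,0],[0,0,-0.003,0],[0,0,-0.003,0],[0,0,-0.003,0]]]'; python3 -m crank '[[[0,0,-0.001,0],[0,0,-0.001,0],[0,0,-0.001,0]]]'
```

```text
t: 12.27
tool_pos: [0.5885, 0.0596, 0.083]
tool_rot: [1.929, 0.514, -1.928]
contact_force: [-2.5, -1.7, 9.6]
opening: 0.0367
t: 12.52
tool_pos: [0.5885, 0.0597, 0.0822]
tool_rot: [1.929, 0.514, -1.928]
contact_force: [-3.7, 0.3, 9.7]
opening: 0.0365
```

```bash
python3 -m crank '[[[0,0,-0.001,0],[0,0,-0.001,0],[0,0,-0.001,0]]]'
```

```text
t: 12.77
tool_pos: [0.5885, 0.0597, 0.0813]
tool_rot: [1.929, 0.514, -1.928]
contact_force: [-4.3, -0.4, 8.9]
opening: 0.0367
```

```bash
python3 -m crank '[[[0,0,-0.001,0],[0,0,-0.001,0],[0,0,-0.001,0]]]'
```

```text
t: 13.02
tool_pos: [0.5885, 0.0597, 0.0809]
tool_rot: [1.929, 0.514, -1.928]
contact_force: [-6.1, -0.3, 12.5]
opening: 0.0365
```

```bash
python3 -m crank '[[[0,0,0,0],[0,0,0,0],[0,0,0,0],[0,0,0,0]]]' 0.25 70; python3 -m crank '[[[0,0,0,0],[0,0,0,0]]]' 0.2 70; python3 - <<'E'
from h import *
p,d=get_image('wrist'); save('pics/w9.png',p); print(get_obs()['tool_pos'])
E
```

```text
t: 13.35
tool_pos: [0.5897, 0.0597, 0.0819]
tool_rot: [1.932, 0.513, -1.925]
contact_force: [-3.8, -0.3, 14.7]
opening: 0.0265
t: 13.52
tool_pos: [0.5897, 0.0597, 0.0819]
tool_rot: [1.932, 0.513, -1.925]
contact_force: [-4.3, 1.0, 14.0]
opening: 0.0266
[0.58971341 0.05972433 0.08185   ]
```

View pics/w9.png

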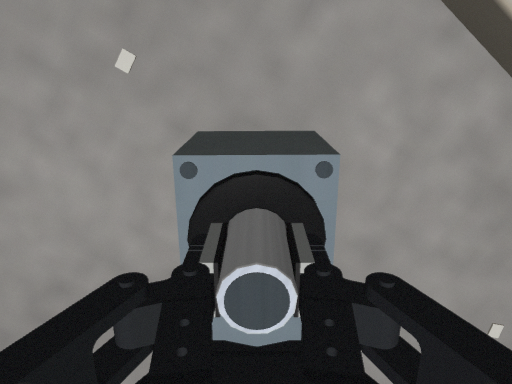

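The tube is gripped (centre (257,300)) and the ring is still held at its stop with about 14 N. I'll raise gently first.

```bash
python3 -m crank '[[[0,0,0.002,0],[0,0,0.004,0],[0,0,0.006,0],[0,0,0.008,0],[0,0,0.01,0]]]'; python3 -m crank '[[[0,0,0.005,0],[0,0,0.01,0],[0,0,0.015,0]]]'
```

```text
t: 13.98
tool_pos: [0.5897, 0.0597, 0.0904]
tool_rot: [1.932, 0.513, -1.924]
contact_force: [0.2, 0.6, 5.9]
opening: 0.0268
t: 14.23
tool_pos: [0.5879, 0.0595, 0.1028]
tool_rot: [1.928, 0.513, -1.929]
contact_force: [4.1, -1.3, -3.9]
opening: 0.0264
```

```bash
python3 -m crank '[[[0,0,0.01,0],[0,0,0.02,0],[0,0,0.03,0],[0,0,0.04,0],[0,0,0.05,0]]]'; python3 -m crank '[[[0,0,0.01,0],[0,0,0.025,0],[0,0,0.045,0],[0,0,0.065,0],[0,0,0.065,0]]]';python3 -m crank '[[[0,0,0,0]]]'; python3 - <<'E'
from h import *
p,d=get_image('wrist'); save('pics/w10.png',p); p,d=get_image('side'); save('pics/s10.png',p,(170,60,350,260),3);print(get_obs()['tool_pos'])
E
```

```text
t: 14.65
tool_pos: [0.5878, 0.0596, 0.1542]
tool_rot: [1.928, 0.514, -1.929]
contact_force: [2.1, -0.5, -3.1]
opening: 0.0266
t: 15.07
tool_pos: [0.5897, 0.0598, 0.2241]
tool_rot: [1.934, 0.512, -1.921]
contact_force: [0.2, 0.0, -0.0]
opening: 0.0267
t: 15.15
tool_pos: [0.5883, 0.0598, 0.22]
tool_rot: [1.93, 0.513, -1.927]
contact_force: [-0.1, -0.6, -1.6]
opening: 0.0262
[0.58699838 0.05976572 0.21691037]
```

View pics/s10.png

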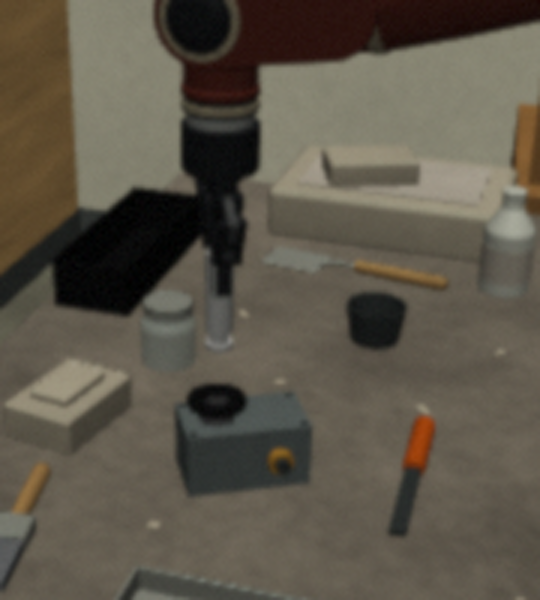

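View pics/w10.png

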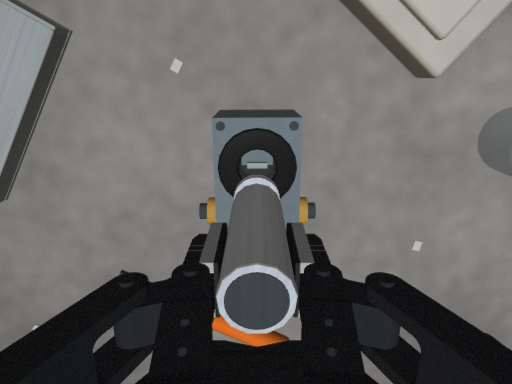

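The tube is free and hangs straight; the ring is back up. Now carry it to the tin.

```bash
python3 -m crank '[[[-0.004,-0.015,0,0],[-0.012,-0.046,0,0],[-0.02,-0.078,0,0],[-0.028,-0.11,0,0],[-0.037,-0.145,0,0]]]'; python3 -m crank '[[[-0.009,-0.035,0,0],[-0.018,-0.07,0,0],[-0.027,-0.105,0,0],[-0.036,-0.14,0,0],[-0.045,-0.175,0,0]]]';python3 -m crank '[[[-0.008,-0.03,0,0],[-0.013,-0.05,0,0],[-0.0135,-0.055,0,0],[-0.0135,-0.055,0,0],[-0.0135,-0.055,0,0]]]';python3 -m crank '[[[0,0,0,0],[0,0,0,0],[0,0,0,0]]]'; python3 - <<'E'
from h import *
o=get_obs(); cm=camera_model('wrist'); p,d=get_image('wrist'); save('pics/w11.png',p); print(o['tool_pos'])
c=cloud(cm,d); z=c[...,2]
m=(z>.042)&(z<.055)&(d>0)&(np.hypot(c[...,0]-.493,c[...,1]+.316)<.06); q=(c[m][:,:2]*1000).astype(np.float32)
print(m.sum(),cv2.minEnclosingCircle(q) if m.sum() else 0)
A=np.c_[q,np.ones(len(q))]; s=np.linalg.lstsq(A,(q**2).sum(1),rcond=None)[0]; print('fit',s[:2]/2,np.sqrt(s[2]+(s[:2]**2).sum()/4))
p,d=get_image('side'); np.savez('pics/s11.npz',p=p,d=d); save('pics/s11.png',p,(230,60,380,200),4)
E
```

```text
t: 15.67
tool_pos: [0.5493, -0.0858, 0.2159]
tool_rot: [1.925, 0.518, -1.932]
contact_force: [0.4, 0.1, -1.1]
opening: 0.0271
t: 16.08
tool_pos: [0.5042, -0.2612, 0.2161]
tool_rot: [1.927, 0.517, -1.932]
contact_force: [0.1, -0.2, -0.2]
opening: 0.0262
t: 16.5
tool_pos: [0.4921, -0.3144, 0.2168]
tool_rot: [1.929, 0.517, -1.931]
contact_force: [-0.1, 0.1, -0.4]
opening: 0.0265
t: 16.75
tool_pos: [0.4929, -0.3142, 0.2182]
tool_rot: [1.928, 0.516, -1.928]
contact_force: [0.8, 0.2, -1.6]
opening: 0.0265
[ 0.49286372 -0.31417373  0.21824518]
1027 ((493.27801513671875, -315.9430847167969), 39.86669921875)
fit [ 493.63019281 -315.62528092] 37.35321025219691
```

View pics/w11.png

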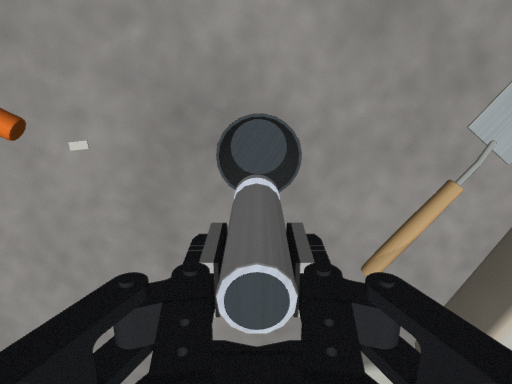

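View pics/s11.png

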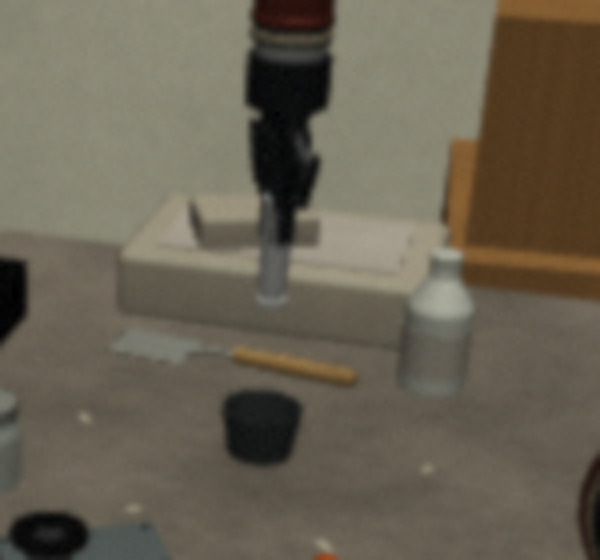

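```bash
python3 -m crank '[[[0.0005,-0.0016,-0.02,0],[0.0005,-0.0016,-0.045,0],[0.0005,-0.0016,-0.07,0],[0.0005,-0.0016,-0.085,0],[0.0005,-0.0016,-0.085,0]]]';python3 -m crank '[[[0,0,0,0],[0,0,0,0],[0,0,0,0]]]';python3 - <<'E'
from h import *
o=get_obs(); p,d=get_image('wrist'); save('pics/w12.png',p); print(o['tool_pos'])
p,d=get_image('side'); save('pics/s12.png',p,(230,60,380,200),4)
E
```

```text
t: 17.27
tool_pos: [0.4908, -0.3147, 0.1286]
tool_rot: [1.926, 0.522, -1.935]
contact_force: [-0.7, 0.1, -1.5]
opening: 0.027
t: 17.52
tool_pos: [0.4941, -0.3177, 0.1355]
tool_rot: [1.929, 0.511, -1.925]
contact_force: [0.3, 0.6, -0.5]
opening: 0.0264
[ 0.49407728 -0.317681    0.13554608]
```

View pics/s12.png

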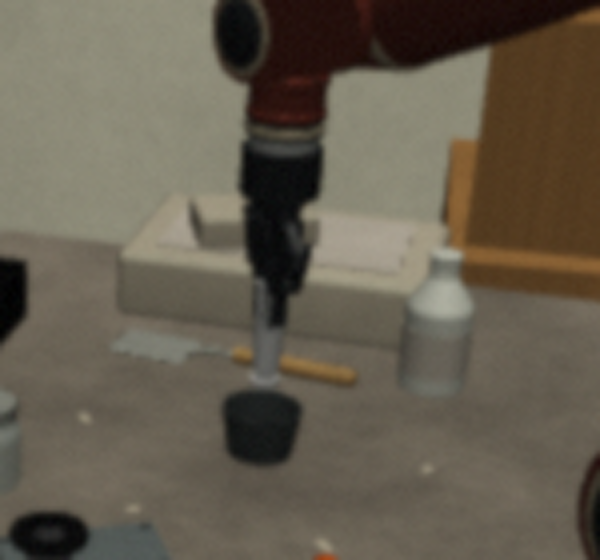

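View pics/w12.png

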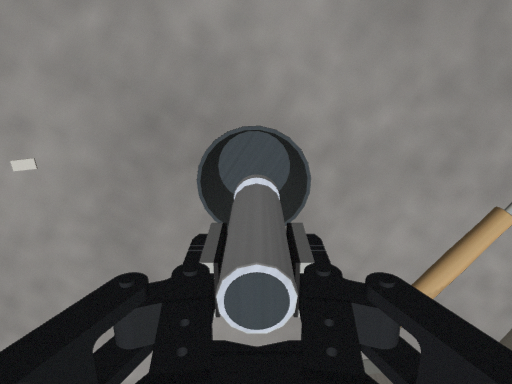

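The tube is over the tin's mouth in both views. Lowering.

```bash
python3 -m crank '[[[0,0.001,-0.015,0],[0,0.001,-0.03,0],[0,0.001,-0.045,0],[0,0.001,-0.055,0],[0,0.001,-0.06,0]]]';python3 -m crank '[[[0,0,0,0],[0,0,0,0],[0,0,0,0],[0,0,0,0]]]';python3 -m crank '[[[0,0,-0.001,0],[0,0,-0.002,0],[0,0,-0.002,0]]]'
```

```text
t: 18.03
tool_pos: [0.4925, -0.3156, 0.0722]
tool_rot: [1.928, 0.515, -1.93]
contact_force: [-1.0, 0.0, -1.2]
opening: 0.0266
t: 18.37
tool_pos: [0.4937, -0.3165, 0.0746]
tool_rot: [1.929, 0.512, -1.927]
contact_force: [0.2, -0.4, -0.6]
opening: 0.0265
t: 18.62
tool_pos: [0.493, -0.3159, 0.0713]
tool_rot: [1.929, 0.514, -1.929]
contact_force: [-0.8, -0.8, -1.3]
opening: 0.0267
```

```bash
python3 -m crank '[[[0,0,-0.001,0],[0,0,-0.002,0],[0,0,-0.003,0],[0,0,-0.003,0],[0,0,-0.003,0]]]';python3 -m crank '[[[0,0,-0.001,0],[0,0,-0.001,0],[0,0,-0.001,0],[0,0,-0.001,0]]]'; python3 -m crank '[[[0,0,-0.001,0],[0,0,-0.001,0],[0,0,-0.001,0],[0,0,-0.001,0]]]'
```

```text
t: 19.03
tool_pos: [0.4929, -0.3159, 0.0681]
tool_rot: [1.929, 0.514, -1.929]
contact_force: [0.1, -0.1, -1.0]
opening: 0.0267
t: 19.37
tool_pos: [0.493, -0.3159, 0.0673]
tool_rot: [1.929, 0.514, -1.929]
contact_force: [0.0, 0.3, -0.8]
opening: 0.0266
t: 19.7
tool_pos: [0.493, -0.3159, 0.0663]
tool_rot: [1.929, 0.514, -1.929]
contact_force: [0.1, -0.7, -0.4]
opening: 0.0264
```

```bash
python3 -m crank '[[[0,0,-0.001,0],[0,0,-0.001,0],[0,0,-0.001,0],[0,0,-0.001,0]]]'; python3 -m crank '[[[0,0,-0.0005,0],[0,0,-0.0005,0],[0,0,-0.0005,0]]]'
```

```text
t: 20.03
tool_pos: [0.4932, -0.3161, 0.0659]
tool_rot: [1.929, 0.514, -1.928]
contact_force: [-1.5, 0.3, 4.3]
opening: 0.0267
t: 20.28
tool_pos: [0.4932, -0.3161, 0.0659]
tool_rot: [1.929, 0.514, -1.928]
contact_force: [-2.6, 1.0, 7.0]
opening: 0.0264
```

The foot is on the tin's floor (force up about 7 N, TCP at the expected height). Easing off, then opening gently.

```bash
python3 -m crank '[[[0,0,0.0007,0],[0,0,0.0007,0],[0,0,0.0007,0]]]' 0.3 20; python3 -m crank '[[[0,0,0,0],[0,0,0,0],[0,0,0,0]]]' 0.36; python3 -m crank '[[[0,0,0,0],[0,0,0,0],[0,0,0,0],[0,0,0,0],[0,0,0,0]]]' 0.5;python3 - <<'E'
from h import *
o=get_obs(); p,d=get_image('wrist'); save('pics/w13.png',p); print(o['tool_pos'],o['opening'])
p,d=get_image('side'); save('pics/s13.png',p,(230,60,380,200),4)
E
```

```text
t: 20.53
tool_pos: [0.4932, -0.3161, 0.0659]
tool_rot: [1.929, 0.513, -1.928]
contact_force: [-1.5, 1.3, 4.3]
opening: 0.0272
t: 20.78
tool_pos: [0.4927, -0.3157, 0.0648]
tool_rot: [1.928, 0.514, -1.929]
contact_force: [-0.3, 0.8, 0.4]
opening: 0.0305
t: 21.2
tool_pos: [0.493, -0.3159, 0.0655]
tool_rot: [1.929, 0.514, -1.929]
contact_force: [0.1, 0.4, 0.4]
opening: 0.0429
[ 0.4929726  -0.31592804  0.06546927] 0.04290756024600115
```

View pics/s13.png

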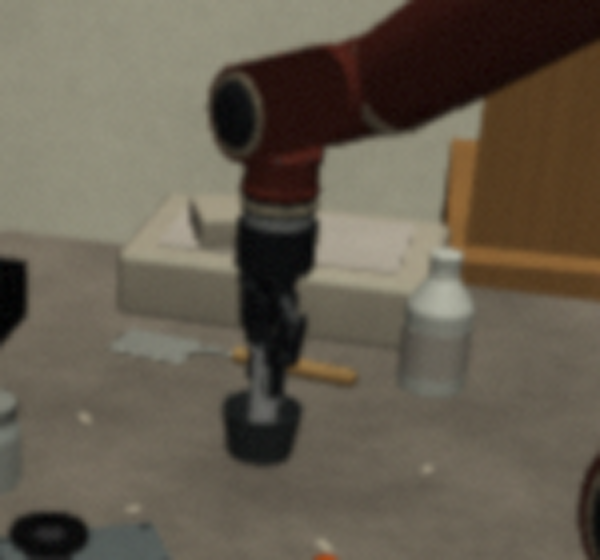

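View pics/w13.png

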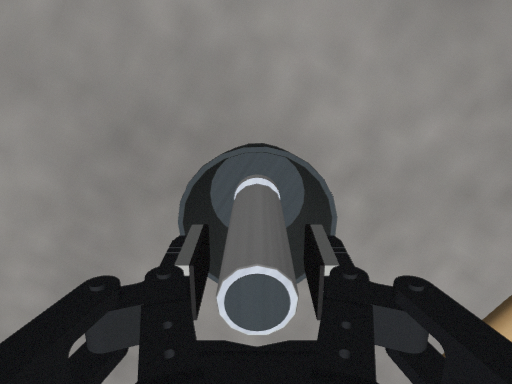

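The tube stands by itself between the open pads, centred at (257,300). Retreating straight up.

```bash
python3 -m crank '[[[0,0,0.006,0],[0,0,0.015,0],[0,0,0.03,0],[0,0,0.045,0],[0,0,0.065,0]]]' 0.6; python3 -m crank '[[[0,0,0.03,0],[0,0,0.06,0],[0,0,0.1,0],[0,0,0.14,0],[0,0,0.14,0]]]'; python3 -m crank '[[[0,0,0,0],[0,0,0,0],[0,0,0,0],[0,0,0,0],[0,0,0,0]]]'; python3 - <<'E'
from h import *
o=get_obs(); cm=camera_model('wrist'); p,d=get_image('wrist'); save('pics/w14.png',p); print(o['tool_pos'],o['t'],o['dq'].round(3))
c=cloud(cm,d); z=c[...,2]; r=np.hypot(c[...,0]-.4932,c[...,1]+.316)
m=(d>0)&(r<.05)&(z>.1)&(z<.125); q=(c[m][:,:2]*1000).astype(np.float32); print('tube top',m.sum(),np.median(z[m]),cv2.minEnclosingCircle(q))
p,d=get_image('side'); save('pics/s14.png',p,(150,60,350,320),2.3)
p,d=get_image('top'); save('pics/t14.png',p,(60,60,500,280),1.8)
E
```

```text
t: 21.72
tool_pos: [0.4926, -0.3156, 0.1311]
tool_rot: [1.928, 0.515, -1.93]
contact_force: [0.5, -0.1, 0.6]
opening: 0.0511
t: 22.13
tool_pos: [0.4961, -0.3185, 0.2829]
tool_rot: [1.933, 0.498, -1.913]
contact_force: [1.1, -1.4, 1.8]
opening: 0.0512
t: 22.55
tool_pos: [0.4924, -0.3154, 0.2686]
tool_rot: [1.928, 0.517, -1.931]
contact_force: [0.7, -0.6, 0.0]
opening: 0.0513
[ 0.49237869 -0.31540415  0.26856038] 22.55 [ 0.    -0.001 -0.009 -0.001 -0.001  0.   ]
tube top 761 0.11051698191413034 ((492.5326843261719, -316.1005859375), 13.804936408996582)
```

View pics/s14.png

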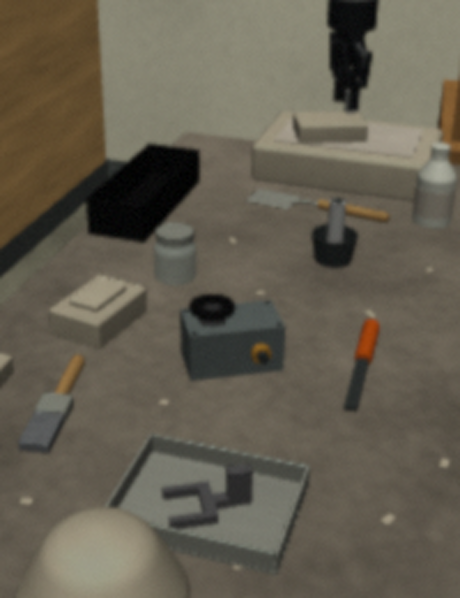

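View pics/t14.png

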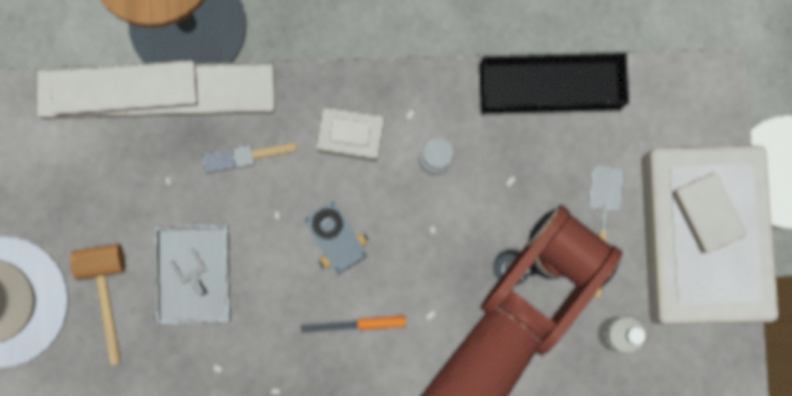

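View pics/w14.png

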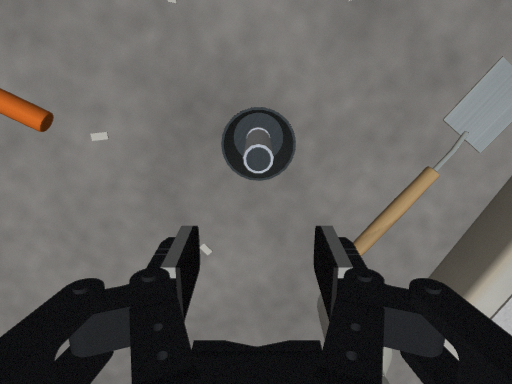

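The tube is upright in the tin (top at z = 0.1105 m, expected 0.110). The clip lies flat in the tray at about (190,268) in the top view, and the other things are where they were. Handing in.

```bash
python3 -c "
from station import *
print(finish_job())"
```

```text
the job is handed in; nothing more can be done
None
```

I slid the clip out from under the ring and set it flat in the tray. Then I pressed the ring to its stop with the fingertips, closed on the tube and drew it straight up. It now stands grooved end down in the tin, released and never dropped.

- **Tube:** its top is level at z = 0.1105 m, where 0.110 m was expected. It is centred in the tin to about 1 mm and free of the gripper.
- **Clip:** it lies fully inside the tray in the top, side and wrist views.
- **Other objects:** by eye, they look unmoved in the top and side pictures. I did not measure their poses again.
- **Forces:** the contact force reported at the end of each move stayed below about 16 N.
- **Time:** the job took about 23 s of the 58 s allowed.
- **Disagreements:** the tool height where the ring met its stop was about 1 mm below the expected 82 mm, and readings taken just after fast moves wavered by a few mm and sometimes more. No check failed.

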